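# Lock a T-bolt stop into the sliding track of a jig

### The arm

A 7-joint arm with a two-finger parallel gripper is mounted at the origin on a cart in front of the work surface, level with it; the furniture and walls round the work are solid. World frame = base frame: x ahead of the robot, y to its left, z up, the work surface at z = 0. Lengths are in m, angles in rad, forces in N, time in s.
With the tool pointing down it reaches from about 0.425 to 0.875 m from the base axis. Payload 4.7 kg.
Tool frame: the origin (TCP) lies between the finger pads; the fingertips stand 14 mm ahead of it and the grasp point (between the pads) lies 5 mm behind it; z points along the fingers, y is the line along which they close (so a half turn about z gives the same grasp; the last joint's range is limited). The gripper opens to 87 mm and grips with 3 to 60 N. Pads are 19 mm wide; open, the fingers measure 117 mm over their backs; the gripper's body (75 mm by 190 mm) begins 51 mm behind the grasp point.
Start: joints at [-1.228, 0.321, -0.07, 1.45, 0.023, 1.371, -0.057], TCP at [0.21, 0.615, 0.2] pointing down, gripper open.
Joint ranges: [-2.86, 2.86], [-0.3, 2.09], [-1.38, 1.24], [0.06, 2.45], [-1.56, 4.7], [0.09, 2.05], [-2.69, 2.69]. Speed limits (rad/s): [2.57, 2.57, 3.14, 3.14, 3.14, 3.14, 3.14].

### API

Orientations are given as a rotation vector (axis times angle).
In Python, from bench import ctrl gives the robot as it stands.
- The arm moves only by the tool step_arm, never from a script. Its argument "commands" is a list of rows, each an object with "travel": the shift along the tool's x, y, z in m, a list of three; "turn": the turn, a rotation vector about the tool's x, y, z in degrees, a list of three. A call has 1 to 5 rows; each row is the pose to reach, as a shift and turn from the pose commanded when the call began, along the tool's axes at that moment; what a row does not reach only later rows make up. A row lasts 1/10 s, in which the tool goes at most 50 mm and 8.59 degrees, less where a joint would pass 70% of its speed; a pose out of reach is approached as far as the arm can. A call with a gripper value outside its range is refused whole. "gripper" is the opening, from 0 (shut) to 1 (fully open), set as the call begins (left out, the last holds). The fingers move at their own pace and stop on an object; "force" is the grip in N (left out, the last holds). Time passes only in rows, so rows that repeat a pose let the fingers close. It gives the time, the measured TCP pose, the force, the opening and the grip force at its end, in the units of the state.
- ctrl.get_state(): the state, without advancing time (a new reading comes with each control period).
- ctrl.get_image(name): name is "side" or "top" or "wrist"; returns the picture (400x640x3 uint8, red, green, blue); there is no depth.
- ctrl.camera_model(name): a dict with "fx", "fy", "cx", "cy" (pixels), "R" (3x3) and "t" (3): a world point X has camera coordinates R X + t; the wrist camera has in their place "T_tool_cam" (4x4, takes a point from camera to tool coordinates, whose origin is the TCP and whose axes are the flange's). Camera axes: x right, y down, z forward; pixel columns grow to the right and rows downward; lengths in m; the calibration is good to about 2 mm. A picture is of the moment at which its call begins: read the wrist's pose just before it. camera_model takes no time and is no camera call.
- ctrl.close_job(): hands the job in; it is judged then, once.
The state is a dict: "time": time; "joint_positions": joint angles; "qd": joint speeds; "joint_torque": joint torques, N m; "position": TCP position; "tool_rot": TCP orientation; "ft_force": force on the tool from outside, world axes, zero at the start; "torque": the same for the moment, N m; "grip_width": opening from 0.0 (shut) to 1.0 (fully open); "grip_force": force on a finger pad.
Only numpy, scipy, OpenCV 4.12 (cv2) and the standard library are available. Lean on these libraries where they do the work, as an engineer would, in place of code of your own. Each camera call takes 0.05 s, during which the arm holds its last target. There are 200 camera calls.

### The job

Take the T-bolt stop out of its wooden storage block and drop its foot through the slot of the jig's aluminium track, midway along the track, feeling for the slot with the foot if need be. Turn the stop a quarter turn so that its foot lies square across under the lips, tug it upward until you feel it catch, then let it settle fully down on the track and let go. Leave the black tape roll and the wrench where they lie.

Things in the scene. Friction and masses are not known exactly. Their poses are not given: they have to be found in the camera images.
- stop_handle (a point): Centre of the upright black handle of the T-bolt stop (loose, about 0.16 kg): a flat block 16 mm thick (its x), 44 mm long (y), 44 mm high (z). It stands on a round steel flange 32 mm across, 4 mm thick; flange top 22 mm, flange underside 26 mm and foot underside 41 mm below this point. Axes are the stop's, z up.
- stop: The same stop; origin at the centre of its foot's underside. The foot is a hammer head 34 mm long (y, parallel to the handle's long side), 10 mm wide (x), 6 mm thick; an 8 mm round shank of 9 mm joins it to the flange (underside 15 mm up, top 19 mm up). At the start it stands upright, flange on the storage block's top, foot in the block's pocket with 3 mm of play.
- holder: Fixed wooden storage block 62 (x) x 92 (y) x 30 (z) mm, origin at the centre of its underside, with a pocket in its top, 16 x 42 mm and 20 mm deep, long side along y.
- jig: Fixed jig: plywood base 120 (x) x 178 (y) x 12 mm, origin at the centre of its underside; two dark steel strips along its y ends, tops 26 mm up. Between them lies an aluminium T-slot track 52 mm wide (x), 140 mm long (y), top 34 mm up. Its slot runs along y in mid-track, 14 mm wide between lips 5 mm thick; below is a chamber 42 mm wide, 12 mm high.
- track_zone (a point): Point on the jig base's centre line, level with the track's top. The track slides along the jig's x and was left up to 9 mm either side of this point, stiff (12 N shifts it): its place is not reported, it must be seen or felt. A line scribed across the lips marks mid-length, y = 0. Flange down, the stop's origin is 15 mm below this level; foot across, it lifts 4 mm until it catches.
- roll: Loose black roll of tape, about 62 mm across and 19 mm high; origin at the centre of its underside. To be left alone.
- wrench: Loose flat steel wrench, 152 mm long and 6 mm thick, lying between the block and the jig; origin at the centre of its underside. To be left alone.
There are look-alikes about, which are no part of the job. Leave any white look-alike of the stop alone.

How it is judged:
By the outcome, as a careful person would: the job done as asked, in the order asked, and still so for the second after the job is handed in, with the robot touching nothing.
It also fails if it takes over 54 s, if anything falls off the work surface, if the arm or the gripper's body presses on something with over 40 N, if the wrist force passes 120 N, or if a joint passes its speed limit or range.

## Working session

There is one attempt and no reset: what is moved stays moved. The work goes in short steps, Python scripts to look and compute and a tool call to move; the robot and the scene stay as the last step left them, time stands still between calls to the robot, and variables do not carry over. Pictures are saved under pics/ and viewed, at most 10 in all, crops included, and the job is handed in when it is done.

Besides the shell and the picture viewer there is one more tool, called after ">>>" as a command line: name --argument value ..., lists and objects as JSON in quotes. step_arm: Moves the arm, as the interface text tells. Its arguments: {"type":"object","properties":{"commands":{"type":"array"},"gripper":{"type":"number"},"force":{"type":"number"}},"required":["commands"]}

```bash
mkdir -p pics; ls; cat > h.py <<'E'
import numpy as np, cv2
from scipy.spatial.transform import Rotation as Ro
from bench import ctrl
def cam(n,s=None):
    m=ctrl.camera_model(n)
    K=np.array([[m['fx'],0,m['cx']],[0,m['fy'],m['cy']],[0,0,1]])
    if 'T_tool_cam' in m:
        s=s or ctrl.get_state(); T=np.eye(4);T[:3,:3]=Ro.from_rotvec(s['tool_rot']).as_matrix();T[:3,3]=s['position']
        W=np.linalg.inv(T@np.array(m['T_tool_cam'])); return K,W[:3,:3],W[:3,3]
    return K,np.array(m['R']),np.array(m['t'])
def px2w(c,uv,z):
    K,R,t=c; d=R.T@np.linalg.inv(K)@np.array([uv[0],uv[1],1.]); o=-R.T@t
    return o+d*(z-o[2])/d[2]
def w2px(c,X):
    K,R,t=c; p=K@(R@np.array(X)+t); return p[:2]/p[2]
def save(n,im): cv2.imwrite('pics/'+n+'.png',im[:,:,::-1])
E
python3 - <<'E'
from h import *
s=ctrl.get_state(); print(s)
a=ctrl.get_image('top');b=ctrl.get_image('side');
np.save('top.npy',a);np.save('side.npy',b)
save('top0',a);save('side0',b)
print(cam('top'),cam('side'))
E
```

```text
pics
{'time': 0.0, 'joint_positions': array([-1.22788092,  0.32179677, -0.07011448,  1.45169926,  0.02258406,
        1.3707881 , -0.05690407]), 'qd': array([ 0.00029587, -0.00038707,  0.00105286, -0.00308597,  0.0005697 ,
        0.00109067,  0.00117791]), 'joint_torque': array([-8.14252562e-04, -4.91283739e+01, -4.04363852e-01, -3.12530279e+01,
       -6.39329106e-02,  4.37381922e-02,  1.74016427e-04]), 'position': array([0.20972967, 0.61459355, 0.19856664]), 'tool_rot': array([-5.14058494e-01, -3.09900725e+00,  2.96737145e-03]), 'ft_force': array([-0.68710964,  0.06086256, -1.00686427]), 'torque': array([ 0.03449607, -0.02033541, -0.04159483]), 'grip_force': 0.0, 'grip_width': 1.004295913980203}
(array([[397.30667538,   0.        , 323.74738777],
       [  0.        , 397.30667538, 201.39902344],
       [  0.        ,   0.        ,   1.        ]]), array([[-1.32800740e-02, -9.99911785e-01, -2.50137278e-04],
       [-9.90130552e-01,  1.31850710e-02, -1.39526498e-01],
       [ 1.39517487e-01, -1.60525366e-03, -9.90218306e-01]]), array([0.02866333, 0.54432408, 0.84324128])) (array([[432.5832778 ,   0.        , 320.90616458],
       [  0.        , 432.5832778 , 194.43705619],
       [  0.        ,   0.        ,   1.        ]]), array([[ 0.99829221, -0.05820605,  0.00497275],
       [-0.03423693, -0.65191531, -0.75751849],
       [ 0.04733397,  0.75605455, -0.65279477]]), array([-0.5301282 ,  0.08359715,  0.86693176]))
```

View pics/top0.png

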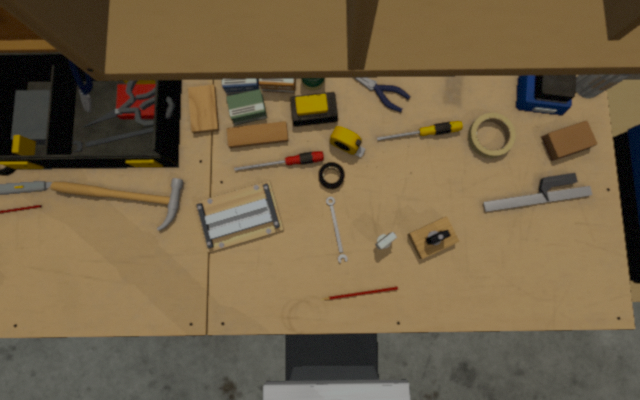

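View pics/side0.png

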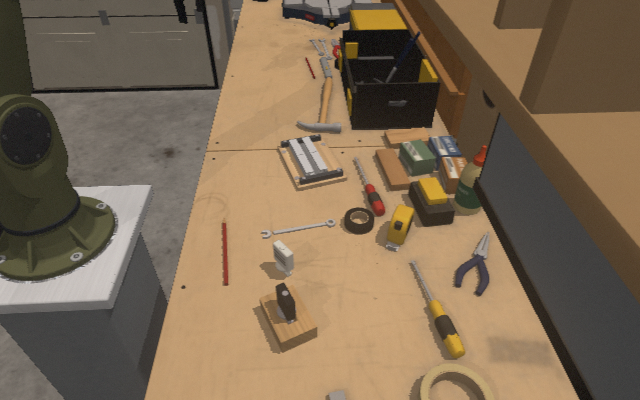

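The top view has the black stop at (437,238) on the wooden block (433,239). The white look-alike is at (386,241), the wrench at (337,230), the roll at (331,175) and the jig at (240,215). In the side view the black handle is at (286,298) and the white one at (284,257). Only two things could be taken for the stop, and the black one standing in the block fits the description. I'll check it in one enlarged crop.

```bash
python3 - <<'E'
from h import *
a=np.load('top.npy');b=np.load('side.npy')
r=lambda im,x0,y0,w,h,f:cv2.resize(im[y0:y0+h,x0:x0+w],(int(w*f),int(h*f)),interpolation=cv2.INTER_CUBIC)
A=r(a,360,205,110,75,3.6364);B=r(a,185,175,110,75,3.6364);C=r(b,240,260,110,75,3.6364);D=r(b,260,115,110,75,3.6364)
h=min(x.shape[0] for x in(A,B,C,D)); 
im=np.vstack([np.hstack([A[:h,:400],B[:h,:400]]),np.hstack([C[:h,:400],D[:h,:400]])]);print(im.shape)
save('crop0',im)
E
```

```text
(544, 800, 3)
```

View pics/crop0.png

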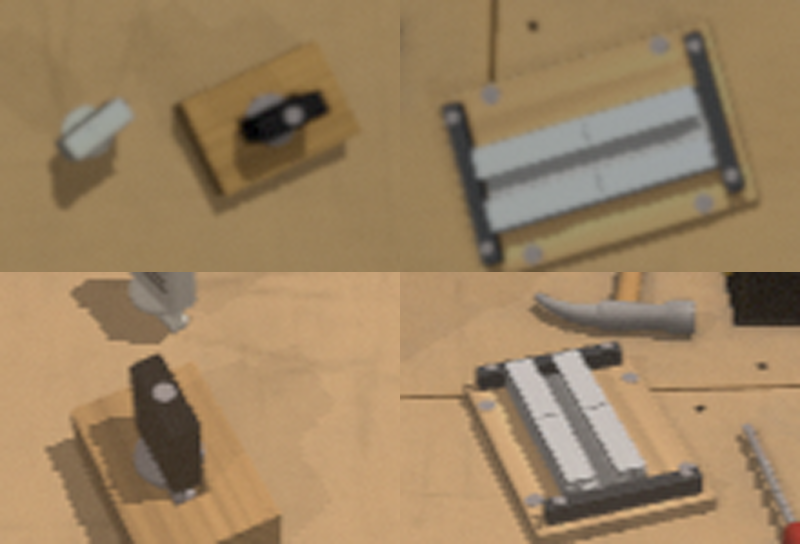

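```bash
python3 - <<'E'
from h import *
c=cam('top');s=cam('side')
f=3.6364
A=lambda u,v,z:px2w(c,(360+(u+.5)/f-.5,205+(v+.5)/f-.5),z)
B=lambda u,v,z:px2w(c,(185+(u-400+.5)/f-.5,175+(v+.5)/f-.5),z)
C=lambda u,v,z:px2w(s,(240+(u+.5)/f-.5,260+(v-272+.5)/f-.5),z)
D=lambda u,v,z:px2w(s,(260+(u-400+.5)/f-.5,115+(v-272+.5)/f-.5),z)
np.set_printoptions(precision=4,suppress=True)
h=np.array([A(180,105,.03),A(312,42,.03),A(360,132,.03),A(225,195,.03)])
print('holder',h.mean(0),np.linalg.norm(np.diff(h,axis=0),axis=1),np.degrees(np.arctan2(*(h[0]-h[1])[[1,0]])),np.degrees(np.arctan2(*(h[3]-h[2])[[1,0]])))
print('handle top',A(293,116,.078),C(165,391,.078))
a,b=A(252,127,.078),A(322,104,.078);print('handle ang',np.degrees(np.arctan2(*(a-b)[[1,0]])))
t=np.array([B(472,150,.034),B(695,86,.034),B(718,168,.034),B(492,230,.034)])
print('track',t.mean(0),np.linalg.norm(np.diff(t,axis=0),axis=1),np.degrees(np.arctan2(*(t[0]-t[1])[[1,0]])),np.degrees(np.arctan2(*(t[3]-t[2])[[1,0]])))
p,q=B(485,187,.034),B(697,122,.034);print('slot',p,q,(p+q)/2,np.degrees(np.arctan2(*(p-q)[[1,0]])))
p,q=B(587,133,.034),B(600,183,.034);print('scribe',p,q,(p+q)/2)
p,q=D(548,414,.034),D(597,406,.034);print('scribe side',p,q,(p+q)/2)
for n,x in(('white',A(95,128,.05)),):print(n,x)
E
```

```text
holder [ 0.4628 -0.2206  0.03  ] [0.0906 0.0611 0.0915] 114.40584162680096 113.69399368605959
handle top [ 0.4616 -0.221   0.078 ] [ 0.462  -0.2199  0.078 ]
handle ang 107.16466843280142
track [0.5103 0.2116 0.034 ] [0.1408 0.0527 0.1412] 105.50776954303805 104.69509925600633
slot [0.4936 0.2779 0.034 ] [0.5317 0.1493 0.034 ] [0.5127 0.2136 0.034 ] 106.50345245904765
scribe [0.5258 0.2165 0.034 ] [0.4951 0.208  0.034 ] [0.5105 0.2123 0.034 ]
scribe side [0.4942 0.2113 0.034 ] [0.5266 0.2187 0.034 ] [0.5104 0.215  0.034 ]
white [ 0.4574 -0.1113  0.05  ]
```

Both views agree. The block is at (0.463,-0.221) with its long axis at about 114°, and its sides measure 91 x 61 mm against 92 x 62. The track's mid mark is at (0.510,0.213) with the slot at about 105°, and it measures 141 x 53 mm against 140 x 52. I'll go above the jig first and take a wrist picture there.

```bash
cat >> h.py <<'E'
def go(x,y,z,yaw,s=None):
    "shift and turn in tool axes from the measured pose to TCP x,y,z, tool y axis at yaw deg, pointing down"
    s=s or ctrl.get_state(); R0=Ro.from_rotvec(s['tool_rot'])
    a=np.radians(yaw); yy=np.array([np.cos(a),np.sin(a),0]);zz=np.array([0,0,-1.]);
    R1=Ro.from_matrix(np.c_[np.cross(yy,zz),yy,zz])
    print('travel',R0.inv().apply(np.array([x,y,z])-s['position']).round(4),'turn',np.degrees((R0.inv()*R1).as_rotvec()).round(2))
def st():
    s=ctrl.get_state(); y=Ro.from_rotvec(s['tool_rot']).apply([0,1,0]); zt=Ro.from_rotvec(s['tool_rot']).apply([0,0,1])
    print('t',round(s['time'],2),'p',s['position'].round(4),'yaw',np.degrees(np.arctan2(y[1],y[0])).round(2),'tilt',zt.round(3),'F',s['ft_force'].round(1),'M',s['torque'].round(2),'w',round(s['grip_width'],3),'gf',round(s['grip_force'],1)); return s
E
python3 -c "
from h import *
st();go(.49,.21,.2,15.1)"
```

```text
t 0.1 p [0.2097 0.6147 0.1987] yaw 71.17 tilt [-0.    -0.002 -1.   ] F [-0.1  0.6 -0.3] M [0.02 0.05 0.04] w 0.998 gf 0.0
travel [-0.3959 -0.2925 -0.0008] turn [-9.000e-02  5.000e-02  5.607e+01]
```

>>> step_arm --commands '[{"travel": [-0.04, -0.029, 0], "turn": [0, 0, 5.6]}, {"travel": [-0.08, -0.058, 0], "turn": [0, 0, 11.2]}, {"travel": [-0.12, -0.088, 0], "turn": [0, 0, 16.8]}, {"travel": [-0.16, -0.117, 0], "turn": [0, 0, 22.4]}, {"travel": [-0.2, -0.146, 0], "turn": [0, 0, 28]}]'

```text
time: 0.6
position: [0.3528, 0.4104, 0.1993]
tool_rot: [-1.254, -2.88, 0.001]
ft_force: [0.6, 0.8, 0.2]
grip_width: 1.002
grip_force: 0.0
```

```bash
python3 -c "
from h import *
st();go(.49,.21,.2,15.1)"
```

```text
t 0.6 p [0.3528 0.4104 0.1993] yaw 42.94 tilt [-0. -0. -1.] F [0.6 0.8 0.2] M [0.02 0.01 0.03] w 1.002 gf 0.0
travel [-0.2402 -0.036  -0.0007] turn [-2.000e-02  1.000e-02  2.784e+01]
```

>>> step_arm --commands '[{"travel": [-0.048, -0.007, 0], "turn": [0, 0, 5.6]}, {"travel": [-0.096, -0.014, 0], "turn": [0, 0, 11.2]}, {"travel": [-0.144, -0.022, 0], "turn": [0, 0, 16.8]}, {"travel": [-0.192, -0.029, 0], "turn": [0, 0, 22.4]}, {"travel": [-0.24, -0.036, 0], "turn": [0, 0, 27.9]}]'

```text
time: 1.1
position: [0.4905, 0.2109, 0.1995]
tool_rot: [-1.911, -2.493, -0.0]
ft_force: [-0.5, 0.8, -0.1]
grip_width: 1.001
grip_force: 0.0
```

```bash
python3 -c "
from h import *
s=st();a=ctrl.get_image('wrist');np.save('w1.npy',a);save('w1',a)
c=cam('wrist',s);print(w2px(c,[.5105,.2125,.034]));import pickle;pickle.dump(c,open('w1.pkl','wb'))
go(.462,-.2205,.2,22)"
```

```text
t 1.1 p [0.4905 0.2109 0.1995] yaw 15.04 tilt [-0.  0. -1.] F [-0.5  0.8 -0.1] M [-0.04 -0.03 -0.05] w 1.001 gf 0.0
[335.71021331 185.20203089]
travel [-0.4004 -0.136   0.0018] turn [ 0.12  0.35 -7.85]
```

View pics/w1.png

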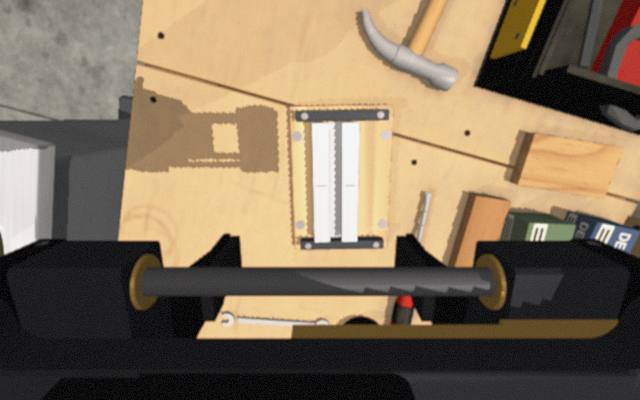

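The wrist view shows the track upright in the picture: slot centre near column 338, scribe marks at row 185 (about 320 and 352). That is within a few mm of the earlier estimate, which predicted (335.7,185.2). I'll refine it with profiles while moving on to the block.

```bash
python3 - <<'E'
from h import *
import pickle
c=pickle.load(open('w1.pkl','rb'));g=cv2.cvtColor(np.load('w1.npy'),cv2.COLOR_RGB2GRAY).astype(float)
for r in(140,160,175,200,215,228): print(r,g[r,308:362].astype(int).tolist())
print('col',g[178:194,316:324].mean(1).astype(int),g[178:194,346:354].mean(1).astype(int))
E
```

```text
140 [154, 147, 149, 171, 215, 239, 244, 244, 243, 243, 244, 244, 245, 244, 245, 244, 245, 244, 244, 244, 240, 230, 233, 240, 242, 236, 197, 157, 151, 154, 151, 155, 151, 177, 229, 243, 246, 245, 245, 245, 246, 245, 245, 246, 246, 246, 245, 246, 245, 246, 242, 231, 221, 220]
160 [153, 154, 147, 147, 176, 232, 244, 245, 243, 243, 243, 243, 244, 244, 244, 244, 245, 245, 244, 244, 241, 230, 233, 240, 242, 240, 221, 172, 156, 147, 154, 147, 147, 165, 222, 241, 245, 245, 245, 246, 244, 245, 244, 245, 245, 245, 244, 245, 246, 243, 231, 221, 220, 222]
175 [156, 151, 145, 143, 167, 222, 239, 243, 245, 243, 243, 242, 243, 242, 243, 244, 244, 243, 244, 243, 240, 231, 235, 239, 241, 235, 205, 159, 147, 148, 147, 150, 143, 166, 225, 242, 244, 246, 245, 244, 245, 245, 244, 245, 245, 245, 244, 246, 245, 241, 231, 222, 221, 221]
200 [156, 152, 147, 147, 150, 183, 228, 241, 241, 244, 243, 242, 242, 242, 242, 242, 242, 242, 242, 241, 238, 231, 234, 236, 239, 235, 216, 172, 147, 146, 147, 148, 141, 168, 225, 242, 244, 245, 244, 242, 243, 244, 244, 244, 245, 245, 244, 244, 244, 240, 228, 222, 220, 220]
215 [150, 150, 152, 145, 138, 170, 219, 239, 240, 244, 241, 240, 240, 241, 242, 244, 242, 244, 242, 240, 238, 234, 232, 233, 234, 230, 195, 156, 147, 143, 142, 144, 139, 171, 223, 242, 244, 244, 244, 243, 242, 244, 243, 245, 245, 243, 243, 245, 239, 228, 221, 221, 221, 220]
228 [153, 150, 150, 142, 144, 169, 214, 237, 239, 242, 241, 241, 240, 240, 242, 243, 244, 242, 242, 241, 238, 234, 229, 232, 232, 226, 189, 154, 140, 141, 142, 141, 135, 170, 226, 242, 243, 243, 243, 243, 242, 243, 245, 244, 245, 244, 243, 242, 238, 223, 216, 221, 220, 221]
col [242 243 243 243 243 243 237 222 224 238 243 243 242 243 242 242] [244 244 244 245 245 243 231 219 228 242 245 244 244 244 244 244]
```

>>> step_arm --commands '[{"travel": [-0.046, -0.016, 0], "turn": [0, 0, -1.6]}, {"travel": [-0.092, -0.032, 0], "turn": [0, 0, -3.2]}, {"travel": [-0.138, -0.047, 0], "turn": [0, 0, -4.8]}, {"travel": [-0.184, -0.063, 0], "turn": [0, 0, -6.4]}, {"travel": [-0.23, -0.079, 0], "turn": [0, 0, -7.9]}]'

```text
time: 1.65
position: [0.4736, -0.0316, 0.1995]
tool_rot: [-1.728, -2.624, -0.0]
ft_force: [-0.1, -0.7, 0.7]
grip_width: 0.999
grip_force: 0.0
```

```bash
python3 -c "
from h import *
st();go(.430,-.206,.2,22)"
```

```text
t 1.65 p [ 0.4736 -0.0316  0.1995] yaw 23.27 tilt [-0.  0. -1.] F [-0.1 -0.7  0.7] M [-0.07 -0.05  0.  ] w 0.999 gf 0.0
travel [-0.143  -0.1089 -0.0006] turn [ 0.01 -0.02  1.27]
```

```bash
python3 -c "
from h import *
import pickle
c=pickle.load(open('w1.pkl','rb'));print(px2w(c,(335.4,185.3),.034),[px2w(c,(335.4,v),.034) for v in (140,228)])
go(.462,-.2205,.2,22)"
```

```text
[0.51018773 0.21229691 0.034     ] [array([0.49616182, 0.26145318, 0.034     ]), array([0.52447691, 0.16221793, 0.034     ])]
travel [-0.1689 -0.0853 -0.0006] turn [ 0.01 -0.02  1.27]
```

>>> step_arm --commands '[{"travel": [-0.042, -0.021, 0], "turn": [0, 0, 0.5]}, {"travel": [-0.085, -0.043, 0], "turn": [0, 0, 1]}, {"travel": [-0.127, -0.064, 0], "turn": [0, 0, 1]}, {"travel": [-0.169, -0.085, 0], "turn": [0, 0, 1]}, {"travel": [-0.169, -0.085, 0], "turn": [0, 0, 1]}]'

```text
time: 2.15
position: [0.4603, -0.2263, 0.2]
tool_rot: [1.766, 2.596, -0.005]
ft_force: [0.1, -0.3, -0.4]
grip_width: 1.002
grip_force: 0.0
```

```bash
python3 -c "
from h import *
s=st();a=ctrl.get_image('wrist');np.save('w2.npy',a)
c=cam('wrist',s);u=w2px(c,[.462,-.2205,.07]);print(u);import pickle;pickle.dump(c,open('w2.pkl','wb'))
x,y=max(0,int(u[0])-80),max(0,int(u[1])-60);print(x,y)
save('w2',cv2.resize(a[y:y+120,x:x+160],(800,600),interpolation=cv2.INTER_CUBIC))"
```

```text
t 2.15 p [ 0.4603 -0.2263  0.2   ] yaw 21.54 tilt [-0.    -0.004 -1.   ] F [ 0.1 -0.3 -0.4] M [-0.04  0.05 -0.04] w 1.002 gf 0.0
[322.42114992 184.31643361]
242 124
```

View pics/w2.png

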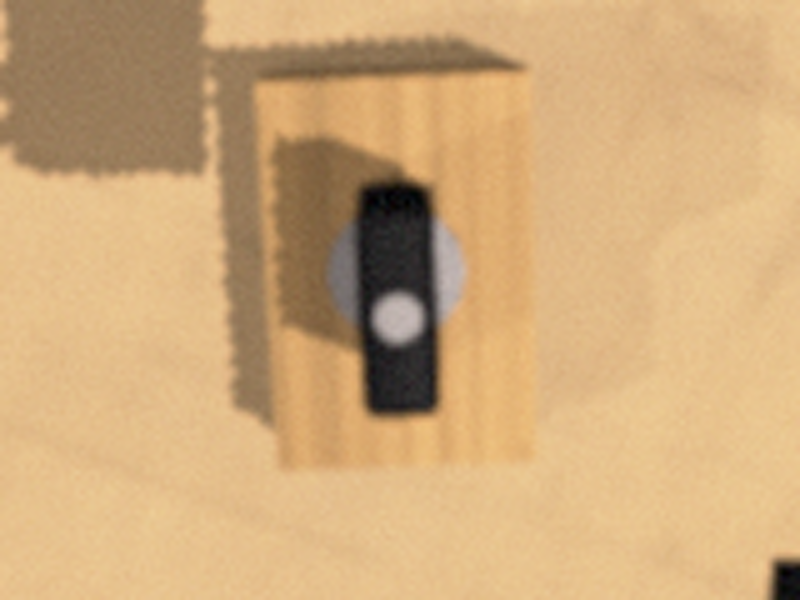

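The crop shows the black stop upright in the block. Its button is at (398,318), the handle's top face runs from about (397,208) to (402,410), and the steel flange is centred at column 397.

```bash
python3 - <<'E'
from h import *
import pickle
c=pickle.load(open('w2.pkl','rb'));W=lambda u,v,z:px2w(c,(242+(u+.5)/5-.5,124+(v+.5)/5-.5),z)
L=[W(362,210,.078),W(367,405,.078)];Rr=[W(432,210,.078),W(436.5,405,.078)]
for p in(L,Rr): d=p[0]-p[1]; d=d if d[1]>0 else -d; print(np.degrees(np.arctan2(d[1],d[0])))
print('cen',(L[0]+L[1]+Rr[0]+Rr[1])/4,'thick',np.linalg.norm(L[0]-Rr[0]),'len',np.linalg.norm(W(398,205,.078)-W(402,412,.078)))
print('button',W(398,318,.079),'flange cols',W(328,272,.034),W(467,272,.034),(W(328,272,.034)+W(467,272,.034))/2)
h=np.array([W(257,82,.03),W(527,68,.03),W(535,460,.03),W(283,468,.03)]);print('holder',h.mean(0))
st();go(.4625,-.2205,.056,21)
E
```

```text
112.82236270440401
113.37755301083358
cen [ 0.46080951 -0.22031978  0.078     ] thick 0.013827083586351083 len 0.04259200095196446
button [ 0.46112342 -0.22189794  0.079     ] flange cols [ 0.4464359  -0.22724325  0.034     ] [ 0.47595928 -0.21556854  0.034     ] [ 0.46119759 -0.2214059   0.034     ]
holder [ 0.46256511 -0.22278966  0.03      ]
t 2.2 p [ 0.4613 -0.2222  0.1996] yaw 21.76 tilt [-0.    -0.001 -1.   ] F [ 0.1  0.5 -0.5] M [ 0.   -0.06  0.01] w 0.999 gf 0.0
travel [0.0013 0.0019 0.1436] turn [-0.05  0.04  0.76]
```

```bash
python3 -c "
from h import *
st();go(.4615,-.2207,.053,23.1)"
```

```text
t 2.2 p [ 0.4613 -0.2222  0.1996] yaw 21.76 tilt [-0.    -0.001 -1.   ] F [ 0.1  0.5 -0.5] M [ 0.   -0.06  0.01] w 0.999 gf 0.0
travel [0.0015 0.0009 0.1466] turn [-0.05  0.04 -1.34]
```

>>> step_arm --commands '[{"travel": [0, 0, 0.025], "turn": [0, 0, -0.8]}, {"travel": [0, 0, 0.05], "turn": [0, 0, -0.8]}, {"travel": [0, 0, 0.07], "turn": [0, 0, -0.8]}, {"travel": [0, 0, 0.08], "turn": [0, 0, -0.8]}, {"travel": [0, 0, 0.08], "turn": [0, 0, -0.8]}]'

```text
time: 2.7
position: [0.4618, -0.2171, 0.1183]
tool_rot: [-1.731, -2.618, 0.001]
ft_force: [-0.6, -0.6, 0.9]
grip_width: 1.002
grip_force: 0.0
```

```bash
python3 -c "
from h import *
st();go(.4615,-.2207,.053,23.1)"
```

```text
t 2.7 p [ 0.4618 -0.2171  0.1183] yaw 23.06 tilt [-0.003  0.001 -1.   ] F [-0.6 -0.6  0.9] M [-0.08  0.07 -0.03] w 1.002 gf 0.0
travel [-0.0033 -0.0016  0.0653] turn [-0.14 -0.12 -0.04]
```

>>> step_arm --commands '[{"travel": [-0.003, -0.0015, 0.015], "turn": [0, 0, 0]}, {"travel": [-0.003, -0.0015, 0.03], "turn": [0, 0, 0]}, {"travel": [-0.003, -0.0015, 0.04], "turn": [0, 0, 0]}, {"travel": [-0.003, -0.0015, 0.04], "turn": [0, 0, 0]}]'

```text
time: 3.1
position: [0.4616, -0.2218, 0.0785]
tool_rot: [-1.734, -2.618, 0.001]
ft_force: [-0.3, 0.0, -0.1]
grip_width: 1.004
grip_force: 0.0
```

```bash
python3 -c "
from h import *
st();go(.4615,-.2207,.053,23.1)
a=ctrl.get_image('side');c=cam('side');save('s1',cv2.resize(a[230:350,220:380],(800,600),interpolation=cv2.INTER_CUBIC))"
```

```text
t 3.1 p [ 0.4616 -0.2218  0.0785] yaw 22.96 tilt [-0.002  0.    -1.   ] F [-0.3  0.  -0.1] M [-0.06  0.02 -0.01] w 1.004 gf 0.0
travel [0.001  0.0004 0.0255] turn [-0.1  -0.06 -0.14]
```

View pics/s1.png

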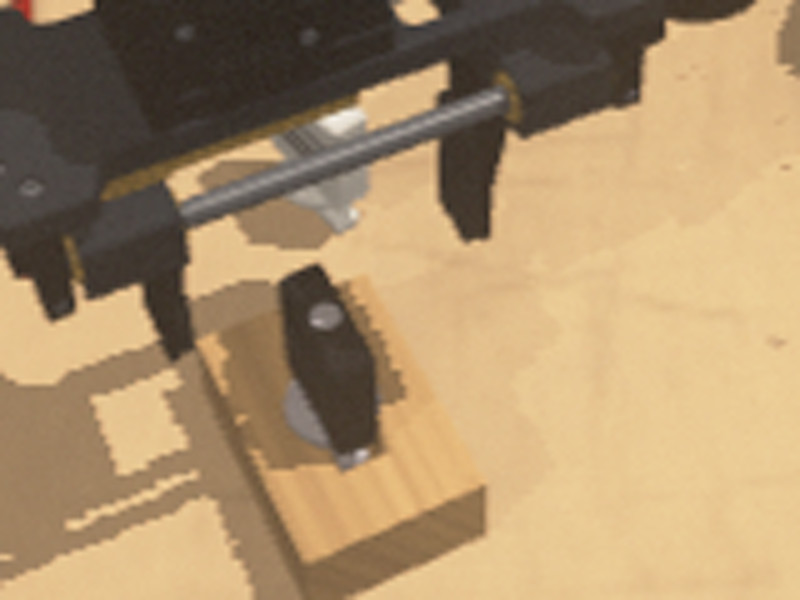

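The tips in this crop are at (175,355) and (480,240), and the button is at (326,316). I'll check by projection whether the gripper is centred over the handle.

```bash
python3 - <<'E'
from h import *
s=st();c=cam('side');P=s['position'];R=Ro.from_rotvec(s['tool_rot'])
f=lambda X:((w2px(c,X)-[220,230]+.5)*5-.5).round(0)
for y in(-.0435,.0435):
  for x in(-.0095,.0095): print(f(P+R.apply([x,y,.014])))
print('tip mid',f(P+R.apply([0,0,.014])),'button',f([.4615,-.2207,.078]))
go(.4615,-.2207,.053,23.1)
E
```

```text
t 3.15 p [ 0.4622 -0.2221  0.0793] yaw 22.96 tilt [-0.001 -0.    -1.   ] F [-0.2  0.2 -0.1] M [-0.07  0.04 -0.03] w 0.998 gf 0.0
[209. 420.]
[188. 373.]
[468. 316.]
[443. 273.]
tip mid [330. 344.] button [325. 316.]
travel [ 0.0016 -0.0001  0.0263] turn [-0.04 -0.02 -0.14]
```

```bash
python3 - <<'E'
from h import *
m=ctrl.camera_model('wrist');T=np.linalg.inv(np.array(m['T_tool_cam']));print(np.array(m['T_tool_cam']).round(3))
for y in(-.0585,-.0435,.0435,.0585):
  for x in(-.0095,.0095):
    for z in (-.01,.014):
      p=T@np.array([x,y,z,1]); print(x,y,z,m['fx']*p[0]/p[2]+m['cx'],m['fy']*p[1]/p[2]+m['cy'])
a=ctrl.get_image('wrist');save('w3',a[100:400,:])
b=ctrl.get_image('side');save('s2',b[150:350,150:430])
im=np.zeros((500,640,3),np.uint8);im[:300]=a[100:];im[300:,:280]=b[150:350,150:430];t=ctrl.get_image('top');im[300:,290:570]=t[140:340,320:600];save('m3',im)
st()
E
```

```text
[[ 0.    -0.963 -0.269  0.073]
 [ 1.     0.    -0.001 -0.001]
 [ 0.001 -0.269  0.963 -0.185]
 [ 0.     0.     0.     1.   ]]
-0.0095 -0.0585 -0.01 223.32899824460026 256.4190940151282
-0.0095 -0.0585 0.014 233.58404828649836 241.1936059801302
0.0095 -0.0585 -0.01 220.72504232373058 227.125145987891
0.0095 -0.0585 0.014 231.5207024581607 214.773835243123
-0.0095 -0.0435 -0.01 247.86969065521433 256.43483816453215
-0.0095 -0.0435 0.014 255.4695862691118 241.20622711233722
0.0095 -0.0435 -0.01 245.94345739463455 227.13817904420682
0.0095 -0.0435 0.014 253.9436398040971 214.7842436526493
-0.0095 0.0435 -0.01 390.3069208176403 256.52621916531393
-0.0095 0.0435 0.014 382.4861952323622 241.27947609600332
0.0095 0.0435 -0.01 392.3171494734772 227.21382600959512
0.0095 0.0435 0.014 384.0811682681067 214.8446516478241
-0.0095 0.0585 -0.01 414.8825289053764 256.54198571496755
-0.0095 0.0585 0.014 404.399498021176 241.29211323984737
0.0095 0.0585 -0.01 417.5724367749221 227.22687812174198
0.0095 0.0585 0.014 406.5332515943104 214.85507358650113
t 3.3 p [ 0.4631 -0.2224  0.0804] yaw 22.96 tilt [ 0.001 -0.    -1.   ] F [ 1.2  0.2 -1.1] M [-0.09  0.02 -0.05] w 1.001 gf 0.0
```

View pics/m3.png

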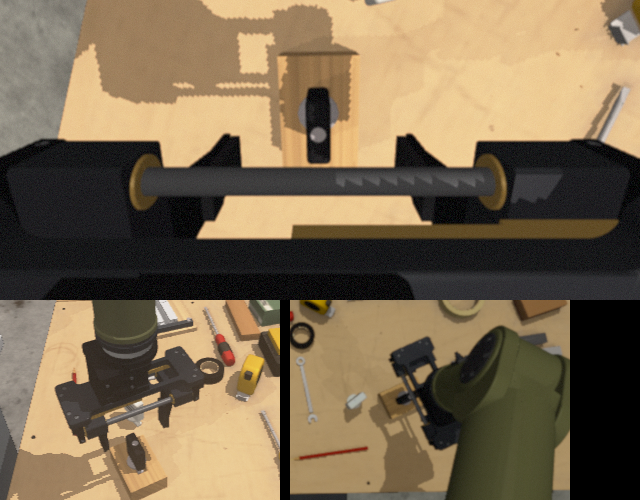

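The fingers straddle the handle, with their tips at about (237,235) and (398,235) in the wrist picture and the handle between them at column 318. The button lands where projection says it should. Descending.

```bash
python3 -c "
from h import *
go(.4615,-.2207,.053,23.1)"
```

```text
travel [ 0.0022 -0.0008  0.0273] turn [ 0.07  0.04 -0.14]
```

>>> step_arm --commands '[{"travel": [0, 0, 0.01], "turn": [0, 0, 0]}, {"travel": [0, 0, 0.02], "turn": [0, 0, 0]}, {"travel": [0, 0, 0.026], "turn": [0, 0, 0]}, {"travel": [0, 0, 0.026], "turn": [0, 0, 0]}, {"travel": [0, 0, 0.026], "turn": [0, 0, 0]}]'

```text
time: 3.8
position: [0.4623, -0.2221, 0.0534]
tool_rot: [-1.735, -2.619, 0.001]
ft_force: [0.1, -0.4, 0.6]
grip_width: 1.002
grip_force: 0.0
```

```bash
python3 -c "
from h import *
st();go(.4615,-.2207,.053,23.1)"
```

```text
t 3.8 p [ 0.4623 -0.2221  0.0534] yaw 22.95 tilt [-0.001 -0.    -1.   ] F [ 0.1 -0.4  0.6] M [-0.1   0.02 -0.05] w 1.002 gf 0.0
travel [ 0.0016 -0.0001  0.0004] turn [-0.03 -0.01 -0.15]
```

>>> step_arm --commands '[{"travel": [0.0015, 0, 0], "turn": [0, 0, 0]}, {"travel": [0.0015, 0, 0], "turn": [0, 0, 0]}, {"travel": [0.0015, 0, 0], "turn": [0, 0, 0]}, {"travel": [0.0015, 0, 0], "turn": [0, 0, 0]}, {"travel": [0.0015, 0, 0], "turn": [0, 0, 0]}]' --gripper 0.0 --force 30

```text
time: 4.3
position: [0.4619, -0.2207, 0.0538]
tool_rot: [1.735, 2.619, 0.0]
ft_force: [-0.2, 0.1, -0.1]
grip_width: 0.632
grip_force: 0.0
```

>>> step_arm --commands '[{"travel": [0, 0, 0], "turn": [0, 0, 0]}, {"travel": [0, 0, 0], "turn": [0, 0, 0]}, {"travel": [0, 0, 0], "turn": [0, 0, 0]}]'

```text
time: 4.6
position: [0.4618, -0.2207, 0.0536]
tool_rot: [-1.735, -2.619, -0.0]
ft_force: [0.4, -0.4, -0.1]
grip_width: 0.356
grip_force: 0.0
```

```bash
python3 -c "
from h import *
st()"
```

```text
t 4.6 p [ 0.4618 -0.2207  0.0536] yaw 22.96 tilt [-0.  0. -1.] F [ 0.4 -0.4 -0.1] M [-0.08  0.01 -0.05] w 0.356 gf 0.0
```

>>> step_arm --commands '[{"travel": [0, 0, 0], "turn": [0, 0, 0]}, {"travel": [0, 0, 0], "turn": [0, 0, 0]}, {"travel": [0, 0, 0], "turn": [0, 0, 0]}, {"travel": [0, 0, 0], "turn": [0, 0, 0]}]'

```text
time: 5.0
position: [0.4618, -0.2207, 0.0536]
tool_rot: [-1.735, -2.619, -0.0]
ft_force: [-0.0, 0.9, 1.5]
grip_width: 0.164
grip_force: 30.0
```

```bash
python3 -c "
from h import *
st()"
```

```text
t 5.0 p [ 0.4618 -0.2207  0.0536] yaw 22.96 tilt [ 0.  0. -1.] F [-0.   0.9  1.5] M [-0.16  0.06 -0.02] w 0.164 gf 30.0
```

>>> step_arm --commands '[{"travel": [0, 0, -0.008], "turn": [0, 0, 0]}, {"travel": [0, 0, -0.025], "turn": [0, 0, 0]}, {"travel": [0, 0, -0.05], "turn": [0, 0, 0]}, {"travel": [0, 0, -0.08], "turn": [0, 0, 0]}, {"travel": [0, 0, -0.11], "turn": [0, 0, 0]}]' --force 45

```text
time: 5.5
position: [0.4613, -0.2208, 0.1648]
tool_rot: [-1.735, -2.618, 0.0]
ft_force: [0.6, 1.0, -2.3]
grip_width: 0.15
grip_force: 45.0
```

```bash
python3 -c "
from h import *
st();go(.4618,-.2207,.1636,22.96);go(.51,.212,.1636,15.1)"
```

```text
t 5.5 p [ 0.4613 -0.2208  0.1648] yaw 22.93 tilt [-0.001  0.    -1.   ] F [ 0.6  1.  -2.3] M [-0.14  0.   -0.04] w 0.15 gf 45.0
travel [-0.0001  0.0005  0.0012] turn [-0.03 -0.02 -0.03]
travel [0.3796 0.2135 0.0013] turn [-0.03 -0.02  7.83]
```

>>> step_arm --commands '[{"travel": [0.025, 0.014, 0], "turn": [0, 0, 0.8]}, {"travel": [0.06, 0.034, 0], "turn": [0, 0, 1.6]}, {"travel": [0.1, 0.056, 0], "turn": [0, 0, 2.4]}, {"travel": [0.14, 0.079, 0], "turn": [0, 0, 3.2]}, {"travel": [0.18, 0.101, 0], "turn": [0, 0, 4]}]'

```text
time: 6.0
position: [0.4845, -0.0139, 0.1642]
tool_rot: [1.826, 2.556, 0.002]
ft_force: [1.8, -0.6, -2.1]
grip_width: 0.153
grip_force: 45.0
```

>>> step_arm --commands '[{"travel": [0.032, 0.02, 0], "turn": [0, 0, 0.8]}, {"travel": [0.072, 0.044, 0], "turn": [0, 0, 1.6]}, {"travel": [0.108, 0.065, 0], "turn": [0, 0, 2.4]}, {"travel": [0.14, 0.085, 0], "turn": [0, 0, 3.2]}, {"travel": [0.16, 0.098, 0], "turn": [0, 0, 3.8]}]'

```text
time: 6.5
position: [0.525, 0.1713, 0.1638]
tool_rot: [-1.905, -2.498, -0.001]
ft_force: [0.8, 0.7, -0.6]
grip_width: 0.156
grip_force: 45.0
```

```bash
python3 -c "
from h import *
st();go(.5102,.2125,.1,15.1)"
```

```text
t 6.5 p [0.525  0.1713 0.1638] yaw 15.33 tilt [-0.     0.001 -1.   ] F [ 0.8  0.7 -0.6] M [-0.09  0.03 -0.05] w 0.156 gf 45.0
travel [ 0.0436 -0.0034  0.0638] turn [ 0.   -0.04  0.23]
```

>>> step_arm --commands '[{"travel": [0.02, -0.0015, 0.015], "turn": [0, 0, 0.2]}, {"travel": [0.035, -0.003, 0.03], "turn": [0, 0, 0.2]}, {"travel": [0.043, -0.0035, 0.05], "turn": [0, 0, 0.2]}, {"travel": [0.043, -0.0035, 0.064], "turn": [0, 0, 0.2]}, {"travel": [0.043, -0.0035, 0.07], "turn": [0, 0, 0.2]}]'

```text
time: 7.0
position: [0.5094, 0.2068, 0.0918]
tool_rot: [-1.913, -2.491, 0.005]
ft_force: [0.5, -0.4, -1.3]
grip_width: 0.154
grip_force: 45.0
```

>>> step_arm --commands '[{"travel": [0, 0, 0], "turn": [0, 0, 0]}, {"travel": [0, 0, 0], "turn": [0, 0, 0]}]'

```text
time: 7.2
position: [0.5114, 0.2074, 0.0943]
tool_rot: [1.915, 2.49, 0.001]
ft_force: [-1.1, -0.2, -1.4]
grip_width: 0.155
grip_force: 45.0
```

```bash
python3 -c "
from h import *
s=st();a=ctrl.get_image('wrist');b=ctrl.get_image('side');t=ctrl.get_image('top')
np.save('w4.npy',a);np.save('s4.npy',b)
cw=cam('wrist',s);print(w2px(cw,[.5102,.2123,.034]))
go(.5102,.2125,.08,15.1)
im=np.zeros((600,800,3),np.uint8)
im[:300,:]=cv2.resize(a[120:270,120:520],(800,300),interpolation=cv2.INTER_CUBIC)
im[300:,:400]=cv2.resize(b[115:190,260:360],(400,300),interpolation=cv2.INTER_CUBIC)
im[300:,400:]=cv2.resize(t[175:250,190:290],(400,300),interpolation=cv2.INTER_CUBIC)
save('m4',im)"
```

```text
t 7.2 p [0.5114 0.2074 0.0943] yaw 14.87 tilt [ 0.001  0.    -1.   ] F [-1.1 -0.2 -1.4] M [-0.1   0.02 -0.03] w 0.155 gf 45.0
[318.77104026 202.41936984]
travel [ 0.0046 -0.0001  0.0147] turn [ 0.1  -0.03 -0.18]
```

View pics/m4.png

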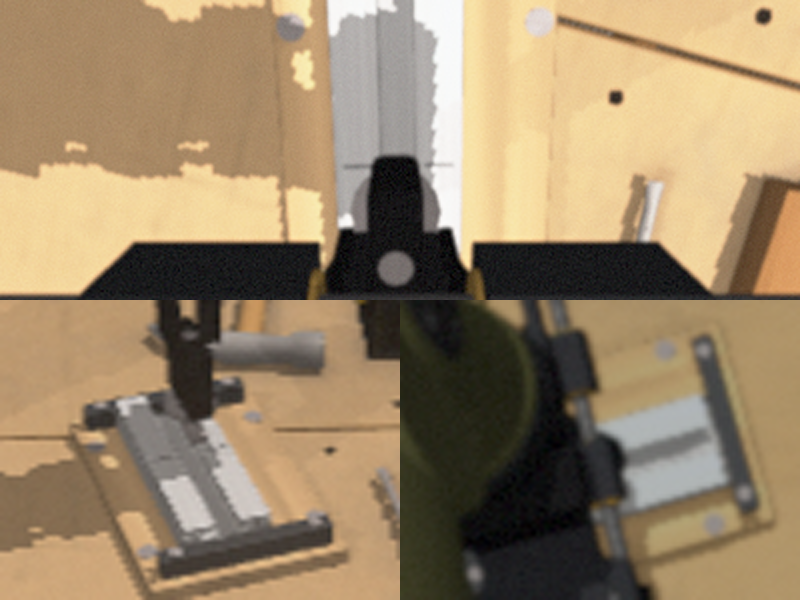

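The handle's long side lies along the slot: slot edges at about 378 and 417 in the crop, handle centre at 396. The scribe is at row 165 (full-frame row 202.5), where 202.4 was predicted. Next a shift of 4.5 mm along the slot, then down in stages.

>>> step_arm --commands '[{"travel": [0.0023, 0, 0.004], "turn": [0, 0, 0]}, {"travel": [0.0045, 0, 0.009], "turn": [0, 0, 0]}, {"travel": [0.0045, 0, 0.014], "turn": [0, 0, -0.2]}, {"travel": [0.0045, 0, 0.015], "turn": [0, 0, -0.2]}, {"travel": [0.0045, 0, 0.015], "turn": [0, 0, -0.2]}]'

```text
time: 7.85
position: [0.5092, 0.2123, 0.0782]
tool_rot: [-1.909, -2.495, 0.001]
ft_force: [-0.1, 0.6, -2.0]
grip_width: 0.155
grip_force: 45.0
```

```bash
python3 -c "
from h import *
st();go(.5102,.2125,.0576,15.1)"
```

```text
t 7.85 p [0.5092 0.2123 0.0782] yaw 15.16 tilt [-0.001 -0.001 -1.   ] F [-0.1  0.6 -2. ] M [-0.08  0.04  0.03] w 0.155 gf 45.0
travel [-0.0001  0.001   0.0206] turn [-0.05  0.02  0.06]
```

>>> step_arm --commands '[{"travel": [0, 0.001, 0.002], "turn": [0, 0, 0]}, {"travel": [0, 0.001, 0.004], "turn": [0, 0, 0]}, {"travel": [0, 0.001, 0.006], "turn": [0, 0, 0]}, {"travel": [0, 0.001, 0.008], "turn": [0, 0, 0]}, {"travel": [0, 0.001, 0.008], "turn": [0, 0, 0]}]'

```text
time: 8.35
position: [0.5102, 0.2127, 0.0703]
tool_rot: [-1.909, -2.495, 0.001]
ft_force: [0.3, 0.3, -1.8]
grip_width: 0.151
grip_force: 45.0
```

```bash
python3 -c "
from h import *
st();go(.5102,.2125,.0576,15.1)"
```

```text
t 8.35 p [0.5102 0.2127 0.0703] yaw 15.16 tilt [-0. -0. -1.] F [ 0.3  0.3 -1.8] M [-0.06  0.02 -0.02] w 0.151 gf 45.0
travel [-0.0001 -0.0001  0.0127] turn [-0.03  0.01  0.06]
```

>>> step_arm --commands '[{"travel": [0, 0, 0.003], "turn": [0, 0, 0]}, {"travel": [0, 0, 0.006], "turn": [0, 0, 0]}, {"travel": [0, 0, 0.009], "turn": [0, 0, 0]}, {"travel": [0, 0, 0.0105], "turn": [0, 0, 0]}, {"travel": [0, 0, 0.0105], "turn": [0, 0, 0]}]'

```text
time: 8.85
position: [0.5102, 0.2127, 0.0598]
tool_rot: [-1.909, -2.495, 0.001]
ft_force: [-0.1, 0.2, -1.7]
grip_width: 0.157
grip_force: 45.0
```

```bash
python3 -c "
from h import *
st();go(.5102,.2125,.0576,15.1)"
```

```text
t 8.85 p [0.5102 0.2127 0.0598] yaw 15.16 tilt [-0.001 -0.    -1.   ] F [-0.1  0.2 -1.7] M [-0.03  0.06 -0.03] w 0.157 gf 45.0
travel [-0.0002 -0.0001  0.0022] turn [-0.03  0.01  0.06]
```

The foot passed the lip height with no contact force, so it is in the slot, with the flange about 2 mm above the track. Now the quarter turn.

>>> step_arm --commands '[{"travel": [0, 0, 0], "turn": [0, 0, -4]}, {"travel": [0, 0, 0], "turn": [0, 0, -11]}, {"travel": [0, 0, 0], "turn": [0, 0, -18]}, {"travel": [0, 0, 0], "turn": [0, 0, -25]}, {"travel": [0, 0, 0], "turn": [0, 0, -32]}]'

```text
time: 9.35
position: [0.5106, 0.2128, 0.0603]
tool_rot: [1.14, 2.927, 0.0]
ft_force: [-0.6, -0.7, -1.3]
grip_width: 0.153
grip_force: 45.0
```

```bash
python3 -c "
from h import *
s=st();print(s['joint_positions'].round(2));go(.5102,.2125,.0598,105.1)"
```

```text
t 9.35 p [0.5106 0.2128 0.0603] yaw 47.45 tilt [ 0.  0. -1.] F [-0.6 -0.7 -1.3] M [0.01 0.02 0.03] w 0.153 gf 45.0
[-0.73  0.23  0.32  1.87 -0.08  1.05  0.46]
travel [ 0.0001 -0.0005  0.0005] turn [ 2.000e-02  1.000e-02 -5.765e+01]
```

>>> step_arm --commands '[{"travel": [0, 0, 0], "turn": [0, 0, -7]}, {"travel": [0, 0, 0], "turn": [0, 0, -14]}, {"travel": [0, 0, 0], "turn": [0, 0, -21]}, {"travel": [0, 0, 0], "turn": [0, 0, -28]}, {"travel": [0, 0, 0], "turn": [0, 0, -33]}]'

```text
time: 9.85
position: [0.5106, 0.2128, 0.0603]
tool_rot: [0.263, 3.13, 0.0]
ft_force: [0.1, -0.8, -1.0]
grip_width: 0.157
grip_force: 45.0
```

```bash
python3 -c "
from h import *
s=st();go(.5102,.2125,.0598,105.1)"
```

```text
t 9.85 p [0.5106 0.2128 0.0603] yaw 80.41 tilt [ 0.  0. -1.] F [ 0.1 -0.8 -1. ] M [-0.03  0.03 -0.01] w 0.157 gf 45.0
travel [ 0.0004 -0.0004  0.0005] turn [ 1.000e-02  2.000e-02 -2.469e+01]
```

>>> step_arm --commands '[{"travel": [0, 0, 0], "turn": [0, 0, -7]}, {"travel": [0, 0, 0], "turn": [0, 0, -14]}, {"travel": [0, 0, 0], "turn": [0, 0, -20]}, {"travel": [0, 0, 0], "turn": [0, 0, -24.8]}, {"travel": [0, 0, 0], "turn": [0, 0, -24.8]}]'

```text
time: 10.35
position: [0.5106, 0.2128, 0.0603]
tool_rot: [-0.409, 3.115, 0.0]
ft_force: [-0.4, 0.4, -2.3]
grip_width: 0.156
grip_force: 45.0
```

>>> step_arm --commands '[{"travel": [0, 0, 0], "turn": [0, 0, 0]}, {"travel": [0, 0, 0], "turn": [0, 0, 0]}]'

```text
time: 10.55
position: [0.5105, 0.2128, 0.0602]
tool_rot: [-0.407, 3.115, 0.0]
ft_force: [-0.2, 0.0, -2.1]
grip_width: 0.155
grip_force: 45.0
```

```bash
python3 -c "
from h import *
s=st();go(.5102,.2125,.0598,105.1)"
```

```text
t 10.55 p [0.5105 0.2128 0.0602] yaw 104.88 tilt [ 0.  0. -1.] F [-0.2  0.  -2.1] M [ 0.01  0.06 -0.06] w 0.155 gf 45.0
travel [ 0.0004 -0.0002  0.0004] turn [ 0.    0.01 -0.22]
```

>>> step_arm --commands '[{"travel": [0, 0, -0.0005], "turn": [0, 0, 0]}, {"travel": [0, 0, -0.001], "turn": [0, 0, 0]}, {"travel": [0, 0, -0.0015], "turn": [0, 0, 0]}, {"travel": [0, 0, -0.002], "turn": [0, 0, 0]}, {"travel": [0, 0, -0.002], "turn": [0, 0, 0]}]'

```text
time: 11.05
position: [0.5103, 0.2127, 0.0617]
tool_rot: [0.409, -3.115, 0.0]
ft_force: [1.1, 0.0, -5.6]
grip_width: 0.159
grip_force: 45.0
```

>>> step_arm --commands '[{"travel": [0, 0, -0.0005], "turn": [0, 0, 0]}, {"travel": [0, 0, -0.001], "turn": [0, 0, 0]}, {"travel": [0, 0, -0.001], "turn": [0, 0, 0]}, {"travel": [0, 0, -0.001], "turn": [0, 0, 0]}]'

```text
time: 11.45
position: [0.5099, 0.2125, 0.062]
tool_rot: [0.409, -3.114, 0.001]
ft_force: [4.1, -0.1, -16.7]
grip_width: 0.15
grip_force: 45.0
```

```bash
python3 -c "
from h import *
s=st();go(.5102,.2125,.0576,105.1)"
```

```text
t 11.45 p [0.5099 0.2125 0.062 ] yaw 104.96 tilt [-0.001 -0.001 -1.   ] F [  4.1  -0.1 -16.7] M [ 0.36 -0.93 -0.03] w 0.15 gf 45.0
travel [-0.0003 -0.      0.0044] turn [-0.03 -0.07 -0.14]
```

It caught: 15 N of upward pull with the lift stopped at 62.0 mm, where about 61.6 was predicted. Now settling it down.

>>> step_arm --commands '[{"travel": [0, 0, 0.0015], "turn": [0, 0, 0]}, {"travel": [0, 0, 0.003], "turn": [0, 0, 0]}, {"travel": [0, 0, 0.0042], "turn": [0, 0, 0]}, {"travel": [0, 0, 0.0052], "turn": [0, 0, 0]}, {"travel": [0, 0, 0.0055], "turn": [0, 0, 0]}]'

```text
time: 11.95
position: [0.5108, 0.213, 0.0583]
tool_rot: [-0.409, 3.114, 0.001]
ft_force: [-0.6, 0.1, -1.2]
grip_width: 0.151
grip_force: 45.0
```

>>> step_arm --commands '[{"travel": [0, 0, 0.0005], "turn": [0, 0, 0]}, {"travel": [0, 0, 0.0005], "turn": [0, 0, 0]}]'

```text
time: 12.15
position: [0.5107, 0.2129, 0.0576]
tool_rot: [-0.409, 3.114, 0.0]
ft_force: [0.3, -0.6, -0.3]
grip_width: 0.156
grip_force: 45.0
```

```bash
python3 -c "
from h import *
s=st();go(.5102,.2125,.0576,105.1)"
```

```text
t 12.15 p [0.5107 0.2129 0.0576] yaw 104.96 tilt [ 0.001  0.    -1.   ] F [ 0.3 -0.6 -0.3] M [-0.01  0.1  -0.  ] w 0.156 gf 45.0
travel [ 0.0006 -0.0003  0.    ] turn [ 0.01  0.03 -0.14]
```

Force has dropped from -2 N to -0.3 N, so it is just touching. I'll seat it with another 0.8 mm.

>>> step_arm --commands '[{"travel": [0, 0, 0.0004], "turn": [0, 0, 0]}, {"travel": [0, 0, 0.0008], "turn": [0, 0, 0]}, {"travel": [0, 0, 0.0008], "turn": [0, 0, 0]}, {"travel": [0, 0, 0.0008], "turn": [0, 0, 0]}]'

```text
time: 12.55
position: [0.5109, 0.213, 0.0575]
tool_rot: [-0.409, 3.114, 0.001]
ft_force: [-2.3, -0.9, 6.1]
grip_width: 0.16
grip_force: 45.0
```

```bash
python3 -c "
from h import *
s=st()"
```

```text
t 12.55 p [0.5109 0.213  0.0575] yaw 104.96 tilt [ 0.001  0.001 -1.   ] F [-2.3 -0.9  6.1] M [-0.13  0.44 -0.01] w 0.16 gf 45.0
```

>>> step_arm --commands '[{"travel": [0, 0, -0.0005], "turn": [0, 0, 0]}, {"travel": [0, 0, -0.0005], "turn": [0, 0, 0]}]'

```text
time: 12.75
position: [0.5108, 0.213, 0.0575]
tool_rot: [-0.409, 3.114, 0.001]
ft_force: [-0.6, -1.0, 6.0]
grip_width: 0.154
grip_force: 45.0
```

>>> step_arm --commands '[{"travel": [0, 0, 0], "turn": [0, 0, 0]}, {"travel": [0, 0, 0], "turn": [0, 0, 0]}, {"travel": [0, 0, 0], "turn": [0, 0, 0]}, {"travel": [0, 0, 0], "turn": [0, 0, 0]}, {"travel": [0, 0, 0], "turn": [0, 0, 0]}]' --gripper 0.7

```text
time: 13.25
position: [0.5104, 0.2128, 0.0566]
tool_rot: [0.409, -3.115, 0.0]
ft_force: [0.5, 0.1, 0.4]
grip_width: 0.524
grip_force: 0.0
```

>>> step_arm --commands '[{"travel": [0, 0, 0], "turn": [0, 0, 0]}, {"travel": [0, 0, 0], "turn": [0, 0, 0]}]'

```text
time: 13.45
position: [0.5105, 0.2128, 0.0568]
tool_rot: [0.409, -3.115, -0.0]
ft_force: [-0.2, 0.2, -0.1]
grip_width: 0.673
grip_force: 0.0
```

Released. Straight up and clear, then a look.

>>> step_arm --commands '[{"travel": [0, 0, -0.01], "turn": [0, 0, 0]}, {"travel": [0, 0, -0.03], "turn": [0, 0, 0]}, {"travel": [0, 0, -0.06], "turn": [0, 0, 0]}, {"travel": [0, 0, -0.1], "turn": [0, 0, 0]}, {"travel": [0, 0, -0.13], "turn": [0, 0, 0]}]'

```text
time: 13.95
position: [0.5111, 0.213, 0.1901]
tool_rot: [-0.408, 3.112, 0.002]
ft_force: [1.1, 0.1, 0.4]
grip_width: 0.704
grip_force: 0.0
```

>>> step_arm --commands '[{"travel": [0, 0, 0], "turn": [0, 0, 0]}, {"travel": [0, 0, 0], "turn": [0, 0, 0]}, {"travel": [0, 0, 0], "turn": [0, 0, 0]}]'

```text
time: 14.25
position: [0.5098, 0.2125, 0.1861]
tool_rot: [0.409, -3.113, 0.001]
ft_force: [-0.1, 0.3, -0.6]
grip_width: 0.703
grip_force: 0.0
```

```bash
python3 -c "
from h import *
s=st();a=ctrl.get_image('wrist');b=ctrl.get_image('side')
cw=cam('wrist',s);u=w2px(cw,[.5102,.2123,.034]);print(u,w2px(cw,[.5102,.2123,.082]),w2px(cam('side'),[.5102,.2123,.034]))
x,y=int(u[0])-60,int(u[1])-60
print(x,y)
save('m5',np.hstack([cv2.resize(a[y:y+120,x:x+120],(400,400),interpolation=cv2.INTER_CUBIC),cv2.resize(b[105:195,260:350],(400,400),interpolation=cv2.INTER_CUBIC)]))"
```

```text
t 14.25 p [0.5098 0.2125 0.1861] yaw 104.96 tilt [-0.001 -0.001 -1.   ] F [-0.1  0.3 -0.6] M [ 0.05  0.01 -0.  ] w 0.703 gf 0.0
[317.90067994 186.47588923] [317.92749564 197.31390991] [307.0437981  153.24286014]
257 126
```

View pics/m5.png

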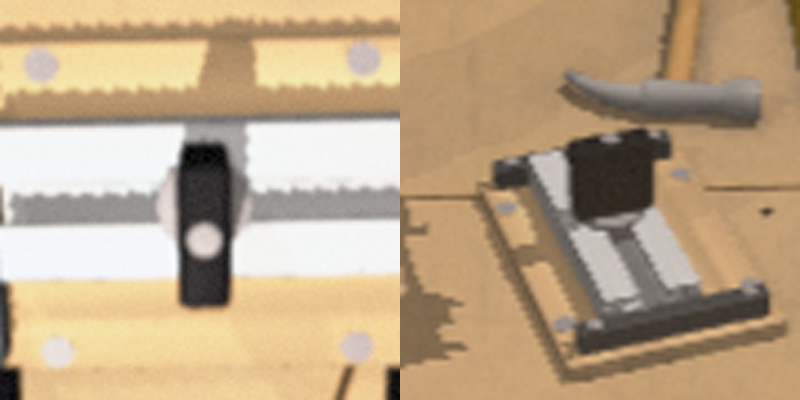

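The stop stands upright with its handle square across the slot and its flange flat on the track. It is at column 204 in the wrist crop, exactly where the scribe mark projects, and the gripper is clear. Handing in.

```bash
python3 -c "
from h import *
print(ctrl.close_job())"
```

```text
the job is handed in; nothing more can be done
None
```

The T-bolt stop is seated midway along the track with its foot turned square under the lips; a 15 N upward tug felt it catch, then I lowered it fully, let go and handed in at about 14 s, without touching the roll or wrench.

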